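# Tip the battery cell out of the green tube

### The arm

A 6-joint arm with a two-finger parallel gripper is mounted at the origin on a cart in front of the work surface, level with it; the furniture and walls round the work are solid. World frame = base frame: x ahead of the robot, y to its left, z up, the work surface at z = 0. Lengths are in m, angles in rad, forces in N, time in s.
With the tool pointing down it reaches from about 0.35 to 0.875 m from the base axis. Payload 4.2 kg.
Tool frame: the origin (TCP) lies on the centre line of the jaws, within the pads' length; the fingertips stand 22 mm ahead of it and the grasp point (between the pads) lies 3 mm ahead of it (env.nose_length is the distance from the TCP to the fingertips, in m); z points along the fingers, y is the line along which they close (so a half turn about z gives the same grasp; the last joint's range is limited). The gripper opens to 87 mm and grips with 3 to 60 N. Pads are 19 mm wide; open, the fingers measure 117 mm over their backs; the gripper's body (75 mm by 190 mm) begins 51 mm behind the grasp point.
Start: joints at [1.393, 0.385, 0.008, 0, -1.194, -0.259], TCP at [0.264, 0.566, 0.245] pointing down, gripper open.
Joint ranges: [-3.14, 3.14], [-1.21, 2.06], [-1.07, 1.41], [-3.16, 2.05], [-2.99, -0.16], [-3.1, 3.1]. Speed limits (rad/s): [2.79, 2.79, 3.14, 3.14, 3.14, 3.14].

### API

Orientations are given as a unit quaternion [x, y, z, w].
In Python, from workcell import readout, get_image, camera_model, workorder, env gives the robot as it stands.
- The arm moves only by the shell command python3 -m pendant 'ROWS' [FORCE]. ROWS is JSON, one flat list of numbers, 7 for each row, row after row: the shift along the tool's x, y, z scaled (see below), then the turn, a rotation vector about the tool's x, y, z scaled (see below), then the opening, from 0 (shut) to 1 (fully open). A call has exactly 5 rows; each row shifts and turns the commanded pose from where the row before left it, along the tool's axes as they then stand; what a row does not reach is not made up. The controller multiplies each number of a shift by 4 cm and each number of a turn by 6 degrees. A row lasts 1/12 s, in which the tool goes at most 41.7 mm and 7.16 degrees, less where a joint would pass 70% of its speed; a pose out of reach is approached as far as the arm can. A call with a number of a shift or a turn outside -1 to 1 is refused whole. A call with a gripper value outside its range is refused whole. The fingers move at their own pace and stop on an object; FORCE is the grip in N (left out, the last holds). Time passes only in rows, so rows that do not move let the fingers close, or fill a call up. It gives the time, the measured TCP pose, the force, the opening and the grip force at its end, in the units of the state.
- readout.sense(): the state, without advancing time (a new reading comes with each control period).
- get_image(name): name is "scene" or "top" or "wrist"; returns the picture (420x560x3 uint8, blue, green, red); there is no depth.
- camera_model(name): a dict with "intrinsics" (3x3 intrinsics, pixels), "world_from_camera" (4x4, takes a point from camera to world coordinates). Camera axes: x right, y down, z forward; pixel columns grow to the right and rows downward; lengths in m; the calibration is good to about 2 mm. The wrist camera is an equidistant fisheye: a pixel r from the principal point sees the ray r / f radians off the axis. A picture is of the moment at which its call begins: read the wrist's pose just before it. camera_model takes no time and is no camera call; for the wrist camera it gives the pose at the moment of the call.
- workorder.sign_off(): hands the job in; it is judged then, once.
The state is a dict: "time": time; "q": joint angles; "qvel": joint speeds; "joint_torque": joint torques, N m; "position": TCP position; "tool_rot": TCP orientation; "wrist_force": force on the tool from outside, world axes, zero at the start; "moment": the same for the moment, N m; "width": finger opening in m; "gripper_force": force on a finger pad.
Only numpy, scipy, OpenCV 4.12 (cv2) and the standard library are available. Lean on these libraries where they do the work, as an engineer would, in place of code of your own. Each camera call takes 0.05 s, during which the arm holds its last target. There are 200 camera calls.

### The job

An orange battery cell lies hidden inside the green tube on its tipping stand. Press the red pad of the green tube fully down until the cell slides out against the wire stop, let the tube come back level, then take the cell by its exposed end, draw it straight out of the mouth and lay it flat in the blue tray without dropping it.

Things in the scene. Friction and masses are not known exactly. Their poses are not given: they have to be found in the camera images.
- green_tube (a joint): Tilt of the green tube: 0 = level, at rest; grows as the mouth goes down; stop at 0.5 rad. A spring levels it when let go. Tube 108 mm long, 34 mm thick, slippery 24 mm bore, closed at its black collar; hinge 50 mm behind the mouth, 80 mm above the worktop, between grey cheeks on a grey base. A like stand with a white tube is not wanted; the two swap places.
- green_mouth (a point): Centre of the green tube's mouth; x points out along the tube, z up. Red pad on the tube (30 x 34 mm): its centre 16 mm behind the mouth, its top 22 mm above the axis; pushed straight down 19 mm (4 N) it tips the tube fully. A 6 mm wire stop 40 mm ahead of the mouth, top 15 mm below the level axis, catches the cell with 40 mm out; once level, the cell passes over it.
- cell: The battery cell in the green tube: orange cylinder 21 mm thick, 90 mm long, 80 g, with a white ring and steel cap at the end toward the mouth. Origin at its centre, x along it toward the cap. At the start its cap lies about 8 to 14 mm inside the mouth. (A like cell is in the white tube.)
- tray: Fixed blue open tray, 100 mm (x) x 120 mm (y) x 20 mm high, walls 4 mm, inner floor 4 mm above the worktop. Origin at the centre of its underside, x and y along its sides.
Mind the look-alikes: they are no part of the job. There is more than one size of the tray; the one meant has the size given above.

How it is judged:
On the way, in this order (a step that is already met when the one before it is completed fails the run):
1. the green tube is tipped mouth down (0.3 rad or more) and the cell has slid at least 20 mm out of the mouth, not touched by the fingers (value of joint green_tube above 0.3 rad and x of cell in the frame of green_mouth between -0.025 and 0.01 m and contact force between the fingers and cell below 0.1 N), for 0.1 s.
2. the green tube is back level (within 0.08 rad) with the cell's end still 20 to 55 mm out of the mouth (value of joint green_tube below 0.08 rad and x of cell in the frame of green_mouth between -0.025 and 0.01 m), for 0.1 s.
At the end, for the whole second after the job is handed in: The cell lies flat (within about 10 degrees) and still on the floor of the blue tray, its centre inside the tray's walls, let go; the green tube is level (within 0.08 rad) (x of cell in the frame of tray between -0.04 and 0.04 m and y of cell in the frame of tray between -0.05 and 0.05 m and height (world z) of cell below 0.022 m and angle between cell's own x axis and vertical between 1.4 and 1.74 rad and linear speed of cell below 0.02 m/s and value of joint green_tube below 0.08 rad); the robot touches nothing.
It fails at once if the cell is dropped into the tray (it strikes the tray at more than 1 m/s, as from 5 cm or more above it) (horizontal distance between cell and tray below 0.08 m and height (world z) of cell below 0.04 m and linear speed of cell above 1 m/s).
It fails at once if the cell falls onto the worktop away from the tray (horizontal distance between cell and tray above 0.12 m and height (world z) of cell below 0.02 m).
It also fails if it takes over 48 s, if anything falls off the work surface, if the arm or the gripper's body presses on something with over 40 N, if the wrist force passes 120 N, or if a joint passes its speed limit or range.

## Working session

There is one attempt and no reset: what is moved stays moved. The work goes in short steps, Python scripts to look and compute and a shell command to move; the robot and the scene stay as the last step left them, time stands still between calls to the robot, and variables do not carry over. Pictures are saved under pics/ and viewed, at most 10 in all, crops included, and the job is handed in when it is done.

```bash
mkdir -p pics
cat > h.py <<'E'
import numpy as np, cv2
from workcell import readout, get_image, camera_model, env
def shot(n,f):
    im=get_image(n); cv2.imwrite(f'pics/{f}.png',im); return im
E
python3 - <<'E'
from h import *
for n in ('scene','top'):
    shot(n,n+'0'); m=camera_model(n); print(n,np.round(m['intrinsics'],1).tolist(),np.round(m['world_from_camera'],3).tolist())
s=readout.sense(); print(s['time'],s['position'],s['tool_rot'],s['width'])
a=cv2.imread('pics/scene0.png');b=cv2.imread('pics/top0.png')
E
```

```text
scene [[445.9, 0.0, 281.6], [0.0, 445.9, 205.1], [0.0, 0.0, 1.0]] [[0.566, -0.377, 0.733, -0.443], [-0.824, -0.267, 0.5, -0.731], [0.008, -0.887, -0.462, 0.692], [0.0, 0.0, 0.0, 1.0]]
top [[486.8, 0.0, 286.4], [0.0, 486.8, 212.7], [0.0, 0.0, 1.0]] [[-0.018, -0.981, 0.194, 0.244], [-1.0, 0.02, 0.007, -0.057], [-0.011, -0.194, -0.981, 1.507], [0.0, 0.0, 0.0, 1.0]]
0.1 [0.26417458 0.56586951 0.24358028] [ 9.76230536e-01 -2.16732523e-01 -1.53690876e-04  9.65111644e-04] 0.087133804427623
```

View pics/scene0.png

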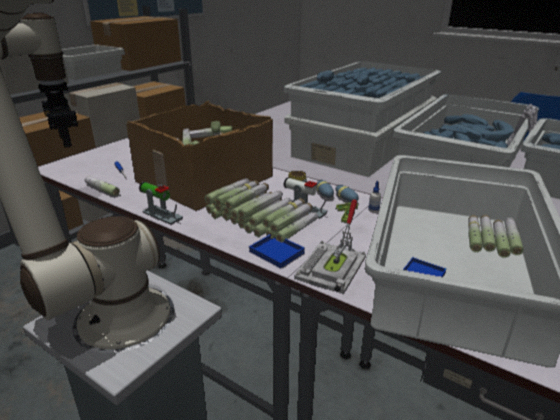

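View pics/top0.png

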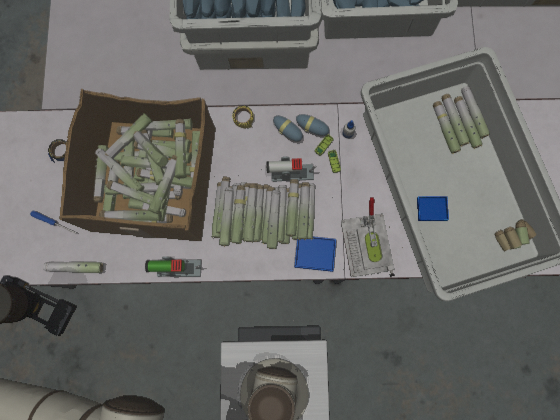

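The scene view shows the green tube at (155,190) with the red pad on its right end, the big tray at (277,250) and a small tray in the bin at (425,268). In the top view the green tube is at (172,267), the white one at (290,168), the trays at (316,253) and (433,208).

```bash
cat >> h.py <<'E'
def ray(n,uv,m=None):
    m=m or camera_model(n); K=np.array(m['intrinsics']);T=np.array(m['world_from_camera'])
    d=np.linalg.solve(K,[*uv,1.])
    if n=='wrist':
        r=np.hypot(d[0],d[1]); d=np.array([d[0]*np.sin(r)/r,d[1]*np.sin(r)/r,np.cos(r)])
    d=T[:3,:3]@d; return T[:3,3],d/np.linalg.norm(d)
def onz(n,uv,z,m=None):
    o,d=ray(n,uv,m); return o+d*(z-o[2])/d[2]
def tri(rs):
    A=sum(np.eye(3)-np.outer(d,d) for o,d in rs); b=sum((np.eye(3)-np.outer(d,d))@o for o,d in rs); return np.linalg.solve(A,b)
RNG={'green':((50,140,50),(72,255,255)),'blue':((110,150,60),(130,255,255)),'orange':((7,130,90),(20,255,255))}
def mask(im,c):
    h=cv2.cvtColor(im,cv2.COLOR_BGR2HSV)
    if c=='red': return cv2.inRange(h,(0,150,80),(6,255,255))|cv2.inRange(h,(174,150,80),(180,255,255))
    return cv2.inRange(h,*RNG[c])
def blobs(im,c,mn=30):
    n,l,s,ce=cv2.connectedComponentsWithStats(mask(im,c)); out=[]
    for i in range(1,n):
        if s[i,4]>=mn:
            ct=cv2.findContours((l==i).astype(np.uint8),0,2)[0][0]; out.append((s[i,4],ce[i],cv2.minAreaRect(ct),ct))
    return sorted(out,key=lambda t:-t[0])
E
python3 - <<'E'
from h import *
for n in ('scene','top'):
    im=cv2.imread(f'pics/{n}0.png')
    for c in ('green','red','blue'):
        for a,ce,r,ct in blobs(im,c):
            print(n,c,a,ce.round(1),np.round(cv2.boxPoints(r),1).tolist())
            if n=='top' and c=='blue':
                p=np.array([onz(n,q,.02)[:2] for q in cv2.boxPoints(r)]);print(p.round(3).tolist(),np.linalg.norm(np.diff(p,axis=0),axis=1).round(3),p.mean(0))
E
```

```text
scene green 117 [149.8 188.4] [[139.5, 188.60000610351562], [142.8000030517578, 180.60000610351562], [163.8000030517578, 189.1999969482422], [160.5, 197.1999969482422]]
scene red 94 [351.3 210.4] [[345.6000061035156, 221.3000030517578], [352.0, 199.10000610351562], [356.29998779296875, 200.39999389648438], [350.0, 222.60000610351562]]
scene red 42 [162.2 188.6] [[155.60000610351562, 189.1999969482422], [166.39999389648438, 183.8000030517578], [168.39999389648438, 187.8000030517578], [157.60000610351562, 193.1999969482422]]
scene red 41 [309.9 184. ] [[305.0, 182.0], [315.0, 182.0], [315.0, 186.0], [305.0, 186.0]]
scene blue 726 [276.4 249.6] [[248.10000610351562, 250.6999969482422], [257.0, 228.60000610351562], [303.29998779296875, 247.10000610351562], [294.5, 269.20001220703125]]
scene blue 329 [423.7 268.2] [[403.8999938964844, 268.20001220703125], [408.0, 256.29998779296875], [445.0, 269.0], [440.8999938964844, 281.0]]
top green 121 [159.4 265.3] [[148.0, 262.0], [170.0, 262.0], [170.0, 269.0], [148.0, 269.0]]
top red 71 [296.4 163.9] [[292.0, 159.0], [301.0, 159.0], [301.0, 168.0
[... 789 characters left out ...]
.60000610351562], [53.20000076293945, 220.5], [51.20000076293945, 224.60000610351562]]
[[0.547, 0.755], [0.56, 0.75], [0.528, 0.682], [0.515, 0.687]] [0.014 0.076 0.014] [0.53750759 0.71851727]
top blue 47 [330.6 243.3] [[326.0, 250.0], [326.0, 239.0], [335.0, 239.0], [335.0, 250.0]]
[[0.419, -0.166], [0.453, -0.167], [0.452, -0.195], [0.418, -0.193]] [0.034 0.028 0.034] [ 0.43557345 -0.18027731]
top blue 44 [304.9 242.5] [[298.8999938964844, 245.3000030517578], [301.6000061035156, 237.1999969482422], [310.8999938964844, 240.3000030517578], [308.20001220703125, 248.39999389648438]]
[[0.435, -0.083], [0.46, -0.092], [0.45, -0.12], [0.425, -0.112]] [0.026 0.03  0.026] [ 0.44234362 -0.10181485]
```

Run:
```python
from h import *
print('pad tri',tri([ray('top',(175.4,265)),ray('scene',(162.2,188.6))]).round(3))
for uv in [(175.4,265),(147,265.5),(180,265)]: print(uv,onz('top',uv,.1).round(3))
print('wire tip', onz('top',(203,268),.06).round(3))
im=cv2.imread('pics/top0.png')
h=cv2.cvtColor(im,cv2.COLOR_BGR2HSV); m=cv2.inRange(h,(105,120,40),(130,255,255)); m=cv2.morphologyEx(m,cv2.MORPH_CLOSE,np.ones((5,5)))
for ct in cv2.findContours(m,0,2)[0]:
    if cv2.contourArea(ct)>400:
        p=np.array([onz('top',q,.02)[:2] for q in ct[:,0]],np.float32); print(cv2.minAreaRect(p))
s=readout.sense()['tool_rot']
from scipy.spatial.transform import Rotation as R
print(R.from_quat(s).as_matrix().round(3))
m=camera_model('wrist');print(np.round(m['intrinsics'],1).tolist(),np.round(m['world_from_camera'],3).tolist())
```

```text
pad tri [0.376 0.276 0.098]
(175.4, 265) [0.374 0.277 0.1  ]
(147, 265.5) [0.374 0.359 0.1  ]
(180, 265) [0.374 0.263 0.1  ]
wire tip [0.368 0.204 0.06 ]
((0.4107435345649719, -0.13175314664840698), (0.11899677664041519, 0.09906632453203201), 82.9224853515625)
((0.5437606573104858, -0.5009255409240723), (0.09463699162006378, 0.07624049484729767), 88.85686492919922)
[[ 0.906 -0.423 -0.001]
 [-0.423 -0.906 -0.002]
 [ 0.     0.002 -1.   ]]
[[325.2, 0.0, 279.3], [0.0, 325.2, 213.8], [0.0, 0.0, 1.0]] [[-0.424, -0.874, -0.24, 0.329], [-0.906, 0.409, 0.11, 0.536], [0.002, 0.264, -0.965, 0.383], [0.0, 0.0, 0.0, 1.0]]
```

Run:
```python
from h import *
for a,b in [((187,241),(168,152)),((65,222),(131,126)),((213,100),(272,118))]:
    r=[ray('top',a),ray('scene',b)]; p=tri(r); print(p.round(3),[np.linalg.norm(np.cross(p-o,d)).round(3) for o,d in r])
a=cv2.imread('pics/top0.png')[180:300,120:240];b=cv2.imread('pics/scene0.png')[100:220,110:230]
cv2.imwrite('pics/c1.png',np.hstack([cv2.resize(a,None,fx=3.3,fy=3.3,interpolation=2),cv2.resize(b,None,fx=3.3,fy=3.3,interpolation=2)]))
```

```text
[0.41  0.234 0.218] [np.float64(0.022), np.float64(0.022)]
[0.49  0.546 0.22 ] [np.float64(0.006), np.float64(0.006)]
[0.812 0.158 0.239] [np.float64(0.01), np.float64(0.01)]
```

View pics/c1.png

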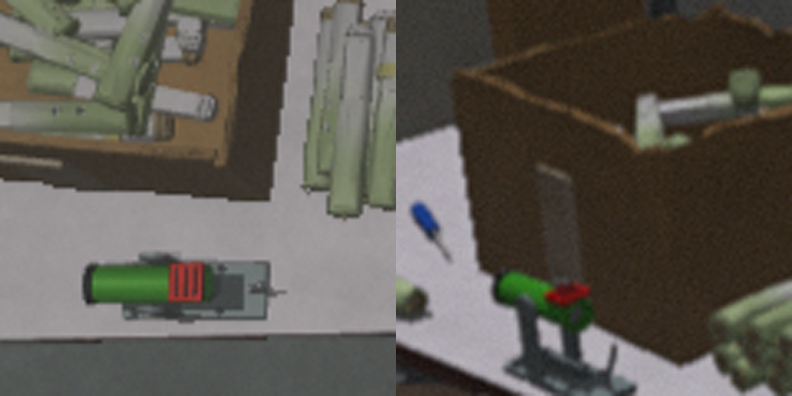

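The crop shows the box's near rim corner at top-pixel (189,230), scene-pixel (184,144), and its foot at top-pixel (201,240). The wire stop is a narrow upright past the base, and the pad is ridged with the mouth to its right.

Run:
```python
from h import *
for a,b in [((189,230),(184,144)),((65,222),(131,126))]:
    r=[ray('top',a),ray('scene',b)]; p=tri(r); print(p.round(3),[np.linalg.norm(np.cross(p-o,d)).round(3) for o,d in r])
print('foot',onz('top',(201,240),0).round(3),onz('top',(136,236),0).round(3), onz('scene',(196,211),0).round(3))
print('wire',tri([ray('top',(204,268.5)),ray('scene',(175.5,205))]).round(3))
print('bundle',onz('top',(225,245),0.03).round(3))
```

```text
[0.446 0.218 0.235] [np.float64(0.011), np.float64(0.011)]
[0.49  0.546 0.22 ] [np.float64(0.006), np.float64(0.006)]
foot [0.46  0.222 0.   ] [0.477 0.427 0.   ] [0.459 0.222 0.   ]
wire [0.363 0.201 0.069]
bundle [0.439 0.143 0.03 ]
```

```bash
python3 -m pendant '[0.6,0.62,-0.05,0,0,0,0.5, 0.6,0.62,-0.05,0,0,0,0, 0.6,0.62,-0.05,0,0,0,0, 0.6,0.62,-0.05,0,0,0,0, 0.6,0.62,-0.05,0,0,0,0]' 
python3 -m pendant '[0.6,0.62,-0.05,0,0,0,0, 0.6,0.62,-0.05,0,0,0,0, 0.6,0.62,-0.05,0,0,0,0, 0.6,0.62,-0.05,0,0,0,0, 0.6,0.62,-0.05,0,0,0,0]' 
python3 -m pendant '[0,0,0,0,0,1,0, 0,0,0,0,0,1,0, 0,0,0,0,0,1,0, 0,0,0,0,0,1,0, 0,0,0,0,0,1,0]' 
python3 -m pendant '[0,0,0,0,0,1,0, 0,0,0,0,0,1,0, 0,0,0,0,0,1,0, 0,0,0,0,0,1,0, 0,0,0,0,0,0.9,0]' 
python3 -m pendant '[0,0,0,0,0,0,0, 0,0,0,0,0,0,0, 0,0,0,0,0,0,0, 0,0,0,0,0,0,0, 0,0,0,0,0,0,0]'
cat >> h.py <<'E'
from scipy.spatial.transform import Rotation as R
def st():
    s=readout.sense(); M=R.from_quat(s['tool_rot']).as_matrix()
    print('t',round(s['time'],2),'p',np.round(s['position'],4),'F',np.round(s['wrist_force'],1),'w',round(s['width'],4),'g',np.round(s['gripper_force'],1)); print(M.round(3)); return s,M
def wshot(f):
    m=camera_model('wrist'); return shot('wrist',f),m
E
python3 - <<'E'
from h import *
import json
st(); im,m=wshot('w1')
for c in ('green','red'):
    for a,ce,r,ct in blobs(im,c,60): print(c,a,ce.round(1),cv2.boxPoints(r).round(1).tolist(),onz('wrist',ce,.1,m).round(3))
E
```

```text
time: 0.52
position: [0.3207, 0.4014, 0.2541]
tool_rot: [0.976, -0.216, -0.0, 0.001]
wrist_force: [1.2, -0.1, -0.4]
width: 0.0614
gripper_force: 0.0
time: 0.93
position: [0.3768, 0.2382, 0.2644]
tool_rot: [0.976, -0.216, -0.0, 0.0]
wrist_force: [-0.3, 0.2, 0.7]
width: 0.0286
gripper_force: 0.0
time: 1.35
position: [0.3767, 0.2397, 0.2642]
tool_rot: [0.886, -0.464, -0.0, 0.0]
wrist_force: [0.1, 0.9, 0.2]
width: 0.0018
gripper_force: 0.0
time: 1.77
position: [0.3766, 0.2398, 0.2642]
tool_rot: [0.739, -0.674, -0.0, 0.0]
wrist_force: [-0.0, -0.6, 1.2]
width: 0.0002
gripper_force: 0.0
time: 2.18
position: [0.3769, 0.24, 0.2645]
tool_rot: [0.741, -0.672, -0.0, 0.0]
wrist_force: [-0.9, 0.5, 0.9]
width: 0.0004
gripper_force: 0.0
t 2.18 p [0.3769 0.24   0.2645] F [-0.9  0.5  0.9] w 0.0004 g 0.0
[[ 0.098 -0.995 -0.   ]
 [-0.995 -0.098 -0.   ]
 [ 0.     0.    -1.   ]]
green 219 [280.9 217.4] [[265.6000061035156, 219.8000030517578], [266.29998779296875, 211.8000030517578], [296.70001220703125, 214.5], [296.0, 222.5]] [0.374 0.255 0.1  ]
red 634 [279.5 233.3] [[261.6000061035156, 246.0], [263.8999938964844, 220.6999969482422], [297.8999938964844, 223.8000030517578], [295.6000061035156, 249.10000610351562]] [0.374 0.271 0.1  ]
```

View pics/w1.png

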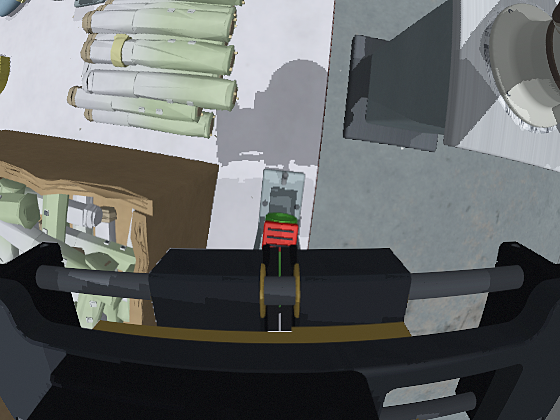

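Wrist view: the red pad is at (280,235), the mouth rim top about (281,213), and the wire post about (285,175). The box rim is at left, beginning around column 150–215.

Run:
```python
from h import *
m=camera_model('wrist')
for n,uv,z in [('padfront',(280.9,222.3),.102),('padback',(278.6,247.5),.102),('padL',(262.7,233),.102),('padR',(296.8,236),.102),('mouthtop',(281,213),.097),('wire',(286,174),.06),('boxrim',(152,200),.23),('boxrimfront',(138,322),.23),('boxfoot',(217,165),0),('table edge',(318,170),0)]: print(n,onz('wrist',uv,z,m).round(4))
im=cv2.imread('pics/w1.png')[150:260,230:330]; cv2.imwrite('pics/c2.png',cv2.resize(im,None,fx=5.4,fy=5.4,interpolation=2))
```

```text
padfront [0.3735 0.2594 0.102 ]
padback [0.3732 0.2857 0.102 ]
padL [0.3902 0.2721 0.102 ]
padR [0.3566 0.2719 0.102 ]
mouthtop [0.3742 0.2515 0.097 ]
wire [0.3719 0.2181 0.06  ]
boxrim [0.4532 0.2152 0.23  ]
boxrimfront [0.4683 0.3023 0.23  ]
boxfoot [0.4575 0.223  0.    ]
table edge [0.3304 0.2174 0.    ]
```

View pics/c2.png

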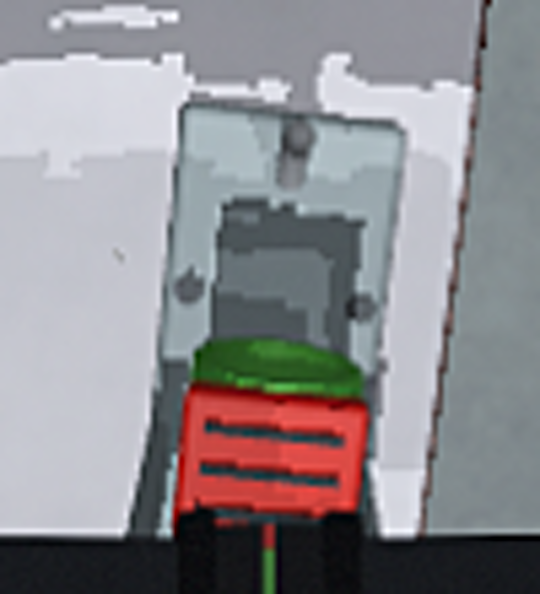

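The crop shows the pad's front edge at crop row 388 (wrist row 222) and a single thin upright wire post at (285,174). With the box close, I'll lean the gripper 20° about the tube axis, away from the box.

```bash
python3 -m pendant '[0,0,0,0,0,0.93,0, 0,0,0,0.8,0,0,0, 0,0,0,0.8,0,0,0, 0,0,0,0.87,0,0,0, 0,0,0,0.87,0,0,0]' 40 >/dev/null
python3 -m pendant '[-0.1,0.25,0.45,0,0,0,0, -0.1,0.25,0.45,0,0,0,0, -0.1,0.25,0.45,0,0,0,0, -0.1,0.25,0.45,0,0,0,0, 0,0,0,0,0,0,0]' >/dev/null
python3 - <<'E'
from h import *
s,M=st(); tip=s['position']+.022*M[:,2]; print('tip',tip)
d=np.array([.378,.261,.113])-tip; print('units',(M.T@d/.04).round(3), 'rot err',R.from_matrix(M.T@np.array([[0,-.94,.342],[-1,0,0],[0,-.342,-.94]])).as_rotvec(degrees=True)/6)
E
```

```text
t 3.07 p [0.3627 0.254  0.1799] F [-0.5 -1.5 -0.3] w 0.0004 g 0.0
[[ 0.001 -0.941  0.339]
 [-1.    -0.003 -0.006]
 [ 0.007 -0.339 -0.941]]
tip [0.37015103 0.25387358 0.15921438]
units [-0.186  0.207  1.152] rot err [ 0.02510877 -0.06001135  0.02986945]
```

```bash
python3 -m pendant '[-0.1,0.1,0.5,0,0,0,0, -0.09,0.11,0.65,0,0,0,0, 0,0,0,0,0,0,0, 0,0.05,0.14,0,0,0,0, 0,0.05,0.14,0,0,0,0]'
python3 -m pendant '[0,0.034,0.094,0,0,0,0, 0,0.034,0.094,0,0,0,0, 0,0,0,0,0,0,0, 0,0,0,0,0,0,0, 0,0,0,0,0,0,0]'
python3 - <<'E'
from h import *
s,M=st(); print('tip',s['position']+.022*M[:,2]); shot('scene','s2'); wshot('w2')
a=cv2.imread('pics/scene0.png')[165:225,120:210];b=cv2.imread('pics/s2.png')[165:225,120:210]
c=cv2.imread('pics/w2.png')[130:290,190:370]
cv2.imwrite('pics/c3.png',np.hstack([cv2.resize(b,(396,264),interpolation=2),cv2.resize(c,(297,264),interpolation=2)]))
E
```

```text
time: 3.48
position: [0.3731, 0.264, 0.1267]
tool_rot: [-0.696, 0.697, -0.124, 0.124]
wrist_force: [-0.0, 0.1, -0.2]
width: 0.0007
gripper_force: 0.0
time: 3.9
position: [0.3731, 0.2622, 0.1189]
tool_rot: [-0.695, 0.697, -0.125, 0.123]
wrist_force: [0.6, -5.5, 5.6]
width: 0.0008
gripper_force: 2.8
t 3.9 p [0.3731 0.2622 0.1189] F [ 0.6 -5.5  5.6] w 0.0008 g 2.8
[[-0.003 -0.938  0.345]
 [-1.     0.002 -0.003]
 [ 0.002 -0.345 -0.938]]
tip [0.3807166  0.26214577 0.09820902]
```

View pics/c3.png

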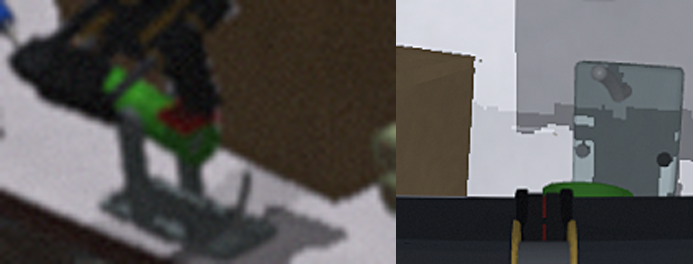

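Contact: the tube is tipping, with the fingers on the pad and the wrist view still showing the green rim. Pressing on.

```bash
python3 -m pendant '[0,0.034,0.094,0,0,0,0, 0,0.034,0.094,0,0,0,0, 0,0.017,0.047,0,0,0,0, 0,0,0,0,0,0,0, 0,0,0,0,0,0,0]'
python3 - <<'E'
from h import *
s,M=st(); print('tip',s['position']+.022*M[:,2]); shot('scene','s3'); wshot('w3')
b=cv2.imread('pics/s3.png')[165:225,120:210]
c=cv2.imread('pics/w3.png')[130:290,190:370]
print([ (a,ce.round()) for a,ce,_,_ in blobs(cv2.imread('pics/w3.png'),'orange',20)])
cv2.imwrite('pics/c4.png',np.hstack([cv2.resize(b,(396,264),interpolation=2),cv2.resize(c,(297,264),interpolation=2)]))
E
```

```text
time: 4.42
position: [0.3732, 0.2606, 0.1083]
tool_rot: [-0.695, 0.698, -0.126, 0.122]
wrist_force: [0.1, -7.1, 4.8]
width: 0.0005
gripper_force: 3.4
t 4.42 p [0.3732 0.2606 0.1083] F [ 0.1 -7.1  4.8] w 0.0005 g 3.4
[[-0.005 -0.938  0.346]
 [-1.     0.003 -0.007]
 [ 0.005 -0.346 -0.938]]
tip [0.3808295  0.26040765 0.08764047]
[(np.int32(1260), array([311., 228.]))]
```

View pics/c4.png

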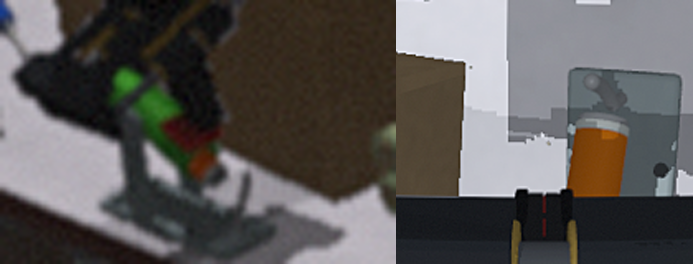

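The cell is sliding out toward the wire (orange at wrist px (311,228)). I'll press 2 mm more and hold.

```bash
python3 -m pendant '[0,0.017,0.047,0,0,0,0, 0,0,0,0,0,0,0, 0,0,0,0,0,0,0, 0,0,0,0,0,0,0, 0,0,0,0,0,0,0]'
python3 - <<'E'
from h import *
im,m=wshot('w4')
for a,ce,r,ct in blobs(im,'orange',20): print(a,ce.round(),cv2.boundingRect(ct))
print(cv2.boundingRect(blobs(cv2.imread('pics/w3.png'),'orange',20)[0][3]))
E
```

```text
time: 4.93
position: [0.3732, 0.2608, 0.1064]
tool_rot: [-0.695, 0.698, -0.126, 0.122]
wrist_force: [0.2, -6.5, 4.3]
width: 0.0006
gripper_force: 3.7
1532 [313. 224.] (294, 199, 38, 50)
(294, 208, 36, 41)
```

```bash
python3 -m pendant '[0,0,0,0,0,0,0, 0,0,0,0,0,0,0, 0,0,0,0,0,0,0, 0,0,0,0,0,0,0, 0,0,0,0,0,0,0]' | head -1
python3 - <<'E'
from h import *
im,m=wshot('w5')
for a,ce,r,ct in blobs(im,'orange',20): print(a,ce.round(),cv2.boundingRect(ct),onz('wrist',(313,199),.06,m),onz('wrist',(316,189),.06,m))
E
```

```text
time: 5.4
1532 [313. 224.] (294, 199, 38, 50) [0.36914941 0.22998019 0.06      ] [0.36750043 0.22402642 0.06      ]
```

```bash
python3 -m pendant '[0,-0.043,-0.118,0,0,0,0, 0,-0.043,-0.118,0,0,0,0, 0,-0.043,-0.118,0,0,0,0, 0,-0.043,-0.118,0,0,0,0, 0,-0.043,-0.118,0,0,0,0]'
python3 -m pendant '[0,-0.1,-0.3,0,0,0,0, 0,-0.1,-0.3,0,0,0,0, 0,-0.1,-0.3,0,0,0,0.2, 0.2,-0.1,-0.3,0,0,0,0.6, 0,0,0,0,0,0,0.6]'
python3 -m pendant '[0,0,0,0,0,0,0.6, 0,0,0,0,0,0,0.6, 0,0,0,0,0,0,0.6, 0,0,0,0,0,0,0.6, 0,0,0,0,0,0,0.6]'
python3 - <<'E'
from h import *
st();shot('top','t6');im,m=wshot('w6');shot('scene','s6')
for a,ce,r,ct in blobs(im,'orange',20): print(a,ce.round(),cv2.boundingRect(ct),cv2.boxPoints(r).round(1).tolist())
b=cv2.imread('pics/s6.png')[165:225,120:210]
c=im[110:290,190:370]
cv2.imwrite('pics/c6.png',np.hstack([cv2.resize(b,(450,300),interpolation=2),cv2.resize(c,(300,300),interpolation=2)]))
E
```

```text
time: 5.87
position: [0.3725, 0.2651, 0.1321]
tool_rot: [0.696, -0.696, 0.122, -0.125]
wrist_force: [-0.5, -0.7, 0.3]
width: 0.0006
gripper_force: 0.0
time: 6.28
position: [0.3709, 0.2577, 0.1843]
tool_rot: [-0.696, 0.696, -0.121, 0.127]
wrist_force: [0.9, -0.4, -0.2]
width: 0.0131
gripper_force: 0.0
time: 6.7
position: [0.3705, 0.2554, 0.1803]
tool_rot: [0.696, -0.696, 0.123, -0.122]
wrist_force: [0.3, -0.3, -0.5]
width: 0.0453
gripper_force: 0.0
t 6.7 p [0.3705 0.2554 0.1803] F [ 0.3 -0.3 -0.5] w 0.0453 g 0.0
[[-0.    -0.94   0.342]
 [-1.    -0.    -0.001]
 [ 0.001 -0.342 -0.94 ]]
1197 [323. 211.] (309, 187, 29, 48) [[308.5, 233.39999389648438], [310.3999938964844, 186.89999389648438], [337.20001220703125, 188.0], [335.29998779296875, 234.5]]
```

View pics/c6.png

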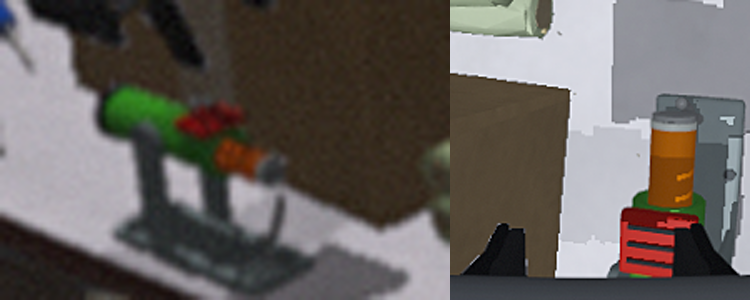

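The tube is level again and about 40 mm of the cell is exposed, with the cap beyond wrist px (324,179), just above the wire. Measuring the cell's axis from two views.

Run:
```python
from h import *
m=camera_model('wrist'); rs={}
for n,f in (('wrist','w6'),('scene','s6'),('top','t6')):
    b=blobs(cv2.imread(f'pics/{f}.png'),'orange',5)[:1]
    for a,ce,r,ct in b: print(n,a,ce.round(1),cv2.boundingRect(ct)); rs[n]=ray(n,ce,m if n=='wrist' else None)
print(tri([rs['wrist'],rs['scene']]).round(4))
print('orange ends',onz('wrist',(323.8,187),.085,m).round(4),onz('wrist',(322,234),.085,m).round(4),'cap',onz('wrist',(324,179),.08,m).round(4),onz('wrist',(323,211),.085,m).round(4))
s,M=st(); 
g=np.array([.3735,.235,.0785])
d=g-.013*M[:,2]-s['position']; print('units',(M.T@d/.04).round(3))
```

```text
wrist 1197 [322.7 210.7] (309, 187, 29, 48)
scene 37 [163.9  89.3] (158, 87, 12, 6)
top 22 [191.5 265.7] (190, 263, 4, 6)
[0.3031 0.1455 0.4339]
orange ends [0.3709 0.2267 0.085 ] [0.371  0.2624 0.085 ] cap [0.372  0.2216 0.08  ] [0.3709 0.2446 0.085 ]
t 6.85 p [0.3706 0.2556 0.1806] F [ 0.7 -0.4 -0.5] w 0.051 g 0.0
[[-0.    -0.94   0.342]
 [-1.    -0.    -0.001]
 [ 0.001 -0.342 -0.94 ]]
units [0.512 0.806 2.098]
```

Run:
```python
from h import *
m=camera_model('wrist'); im=cv2.imread('pics/s6.png')
b=[x for x in blobs(im,'orange',3) if x[1][1]>180 and x[1][0]<185]; print([(x[0],x[1].round(1)) for x in b])
o,d=ray('wrist',(322.7,210.7),m); print('cam',o.round(3))
r2=ray('scene',b[0][1]); p=tri([(o,d),r2]); print(p.round(4),[np.linalg.norm(np.cross(p-a,c)).round(4) for a,c in ((o,d),r2)])
rt=ray('top',(191.5,265.7)); p=tri([(o,d),rt]); print(p.round(4),[np.linalg.norm(np.cross(p-a,c)).round(4) for a,c in ((o,d),rt)])
# centreline through silhouettes: bisector ray, closest at z=.0785
print(onz('wrist',(323,211),.0785,m).round(4),onz('wrist',(323.8,187),.0785,m).round(4))
```

```text
[(np.int32(32), array([167.3, 196. ])), (np.int32(4), array([ 62.2, 197. ]))]
cam [0.322 0.184 0.311]
[0.3703 0.2457 0.0836] [np.float64(0.0015), np.float64(0.0015)]
[0.3683 0.2332 0.1083] [np.float64(0.0054), np.float64(0.0054)]
[0.3723 0.2463 0.0785] [0.3723 0.2279 0.0785]
```

```bash
python3 -m pendant '[0.256,0.42,0,0,0,0,0.6, 0.256,0.42,0,0,0,0,0.6, 0,0,0.5,0,0,0,0.6, 0,0,0.5,0,0,0,0.6, 0,0,0.4,0,0,0,0.6]' >/dev/null
python3 -m pendant '[0,0,0.3,0,0,0,0.6, 0,0,0.2,0,0,0,0.6, 0,0,0,0,0,0,0.6, 0,0,0,0,0,0,0.6, 0,0,0,0,0,0,0.6]'
python3 - <<'E'
from h import *
s,M=st(); g=np.array([.372,.235,.0785])
d=g-.013*M[:,2]-s['position']; print('units',(M.T@d/.04).round(3))
im,m=wshot('w7')
for a,ce,r,ct in blobs(im,'orange',20)[:2]: print(a,ce.round(),cv2.boundingRect(ct))
c=im[100:330,140:420]; cv2.imwrite('pics/c7.png',cv2.resize(c,None,fx=2,fy=2))
E
```

```text
time: 7.68
position: [0.3695, 0.24, 0.107]
tool_rot: [-0.697, 0.697, -0.121, 0.117]
wrist_force: [-0.9, 0.1, -0.1]
width: 0.0523
gripper_force: 0.0
t 7.68 p [0.3695 0.24   0.107 ] F [-0.9  0.1 -0.1] w 0.0523 g 0.0
[[-0.002 -0.943  0.332]
 [-1.     0.    -0.006]
 [ 0.005 -0.332 -0.943]]
units [0.121 0.176 0.368]
1238 [290. 259.] (273, 238, 37, 39)
```

View pics/c7.png

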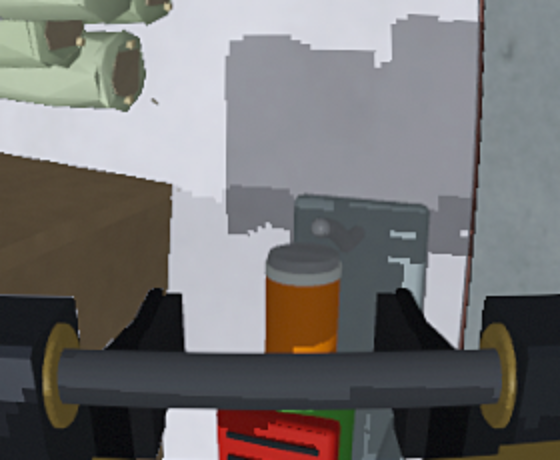

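The fingers straddle the cell, inner faces at crop columns 183 and 375, cell axis at 303, so the computed shift has the right sign. Moving in, then closing.

```bash
python3 -m pendant '[0.06,0.09,0,0,0,0,0.6, 0.06,0.085,0.1,0,0,0,0.6, 0,0,0.15,0,0,0,0.6, 0,0,0.12,0,0,0,0.6, 0,0,0,0,0,0,0.6]' >/dev/null
python3 - <<'E'
from h import *
s,M=st(); g=np.array([.372,.235,.0785])
d=g-.013*M[:,2]-s['position']; print('units',(M.T@d/.04).round(3))
im,m=wshot('w8')
for a,ce,r,ct in blobs(im,'orange',20)[:2]: print(a,ce.round(),cv2.boundingRect(ct))
c=im[100:330,140:420]; cv2.imwrite('pics/c8.png',cv2.resize(c,None,fx=2,fy=2))
E
```

```text
t 8.15 p [0.3723 0.2401 0.0988] F [ 0.4 -0.8  0. ] w 0.0524 g 0.0
[[-0.004 -0.947  0.322]
 [-1.    -0.    -0.012]
 [ 0.011 -0.322 -0.947]]
units [0.123 0.172 0.155]
1085 [291. 261.] (272, 244, 39, 32)
148 [290. 307.] (272, 305, 36, 6)
```

View pics/c8.png

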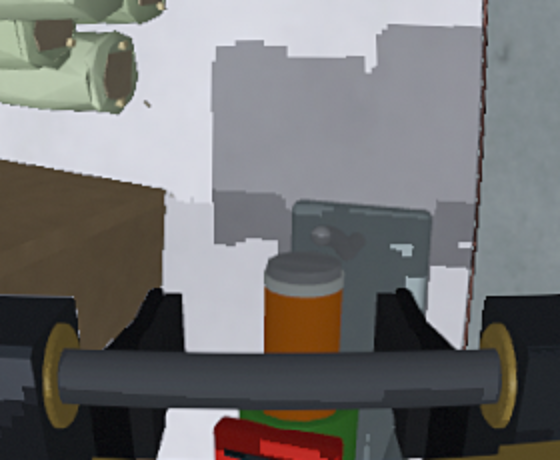

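Run:
```python
from h import *
s,M=st(); print(np.round(s['q'],3))
```

```text
t 8.2 p [0.3723 0.2398 0.0989] F [-1.2 -0.3  1.3] w 0.0524 g 0.0
[[-0.004 -0.947  0.322]
 [-1.     0.    -0.012]
 [ 0.011 -0.322 -0.947]]
[ 0.922  0.159 -1.068  1.069 -0.305 -1.948]
```

The arm is at joint 3's fold limit (-1.07), so the last shifts were cut off. I'll lean the tool 8° toward the tube, about the closing axis, to give it room.

```bash
python3 -m pendant '[0,0,0,0,0.65,0,0.6, 0,0,0,0,0.65,0,0.6, 0,0,0,0.2,0,0,0.6, 0,0,0,0,0,0,0.6, 0,0,0,0,0,0,0.6]'
python3 - <<'E'
from h import *
s,M=st(); g=np.array([.372,.235,.0785]);print(np.round(s['q'],3))
d=g-.013*M[:,2]-s['position']; print('units',(M.T@d/.04).round(3))
E
```

```text
time: 8.62
position: [0.3719, 0.2394, 0.0988]
tool_rot: [-0.687, 0.702, -0.174, 0.07]
wrist_force: [0.1, -0.1, 0.1]
width: 0.0524
gripper_force: 0.0
t 8.62 p [0.3719 0.2394 0.0988] F [ 0.1 -0.1  0.1] w 0.0524 g 0.0
[[-0.047 -0.94   0.337]
 [-0.989 -0.004 -0.148]
 [ 0.14  -0.341 -0.93 ]]
[ 1.051  0.206 -1.004  0.897 -0.488 -1.902]
units [0.038 0.171 0.165]
```

```bash
python3 -m pendant '[0.04,0.09,0,0,0,0,0.6, 0,0.08,0,0,0,0,0.6, 0,0,0.08,0,0,0,0.6, 0,0,0.08,0,0,0,0.6, 0,0,0,0,0,0,0.6]'>/dev/null
python3 - <<'E'
from h import *
s,M=st(); g=np.array([.372,.235,.0785]);print(np.round(s['q'],3))
d=g-.013*M[:,2]-s['position']; print('units',(M.T@d/.04).round(3))
im,m=wshot('w9')
for a,ce,r,ct in blobs(im,'orange',20)[:2]: print(a,ce.round(),cv2.boundingRect(ct))
c=im[100:330,140:420]; cv2.imwrite('pics/c9.png',cv2.resize(c,None,fx=2,fy=2))
E
```

```text
t 9.03 p [0.3679 0.2366 0.0906] F [0.3 0.4 0.6] w 0.0519 g 0.0
[[-0.048 -0.94   0.337]
 [-0.989 -0.003 -0.148]
 [ 0.14  -0.341 -0.93 ]]
[ 1.034  0.213 -1.032  0.963 -0.462 -1.959]
units [-0.008  0.006 -0.004]
734 [277. 314.] (259, 305, 38, 21)
666 [278. 267.] (259, 257, 40, 20)
```

Aligned: the cell centre is at column 278 and the finger centre at about 279.5. Closing.

```bash
python3 -m pendant '[0,0,0,0,0,0,0.4, 0,0,0,0,0,0,0.3, 0,0,0,0,0,0,0.2, 0,0,0,0,0,0,0.1, 0,0,0,0,0,0,0]' 25
python3 -m pendant '[0,0,0,0,0,0,0, 0,0,0,0,0,0,0, 0,0,0,0,0,0,0, 0,0,0,0,0,0,0, 0,0,0,0,0,0,0]' 25
python3 - <<'E'
from h import *
s,M=st(); im,m=wshot('w10')
for a,ce,r,ct in blobs(im,'orange',20)[:3]: print(a,ce.round(),cv2.boundingRect(ct))
e=np.array([0,-.01,0]); print('10mm out in units',(M.T@e/.04).round(3),'up',(M.T@np.array([0,0,.01])/.04).round(3))
E
```

```text
time: 9.5
position: [0.368, 0.2375, 0.0911]
tool_rot: [-0.686, 0.703, -0.174, 0.071]
wrist_force: [0.3, -0.2, -0.7]
width: 0.0265
gripper_force: 0.0
time: 9.92
position: [0.368, 0.2375, 0.091]
tool_rot: [-0.686, 0.703, -0.174, 0.071]
wrist_force: [-1.0, -0.2, 0.3]
width: 0.0201
gripper_force: 25.0
t 9.92 p [0.368  0.2375 0.091 ] F [-1.  -0.2  0.3] w 0.0201 g 25.0
[[-0.048 -0.94   0.338]
 [-0.989 -0.003 -0.147]
 [ 0.139 -0.342 -0.93 ]]
752 [279. 266.] (260, 254, 40, 23)
652 [278. 313.] (260, 305, 38, 18)
10mm out in units [0.247 0.001 0.037] up [ 0.035 -0.085 -0.232]
```

Gripped (25 N, width 20 mm), but drawing out in this pose would run into the fold limit again. I'll release, lean 10° more so the whole draw is within reach, raise by 2 mm and regrasp.

```bash
python3 -m pendant '[0,0,0,0,0,0,0.5, 0,0,0,0,0,0,0.5, 0,0,0,0,0,0,0.5, 0,0,0,0,0.85,0,0.5, 0,0,0,0,0.85,0,0.5]' 25
python3 -m pendant '[0,0,-0.05,0,0,0,0.5, 0,0,0,0,0,0,0.5, 0,0,0,0,0,0,0.5, 0,0,0,0,0,0,0.5, 0,0,0,0,0,0,0.5]'
python3 - <<'E'
from h import *
s,M=st(); g=np.array([.372,.234,.0785]);print(np.round(s['q'],3))
d=g-.015*M[:,2]-s['position']; print('units',(M.T@d/.04).round(3))
im,m=wshot('w11')
for a,ce,r,ct in blobs(im,'orange',20)[:3]: print(a,ce.round(),cv2.boundingRect(ct))
E
```

```text
time: 10.38
position: [0.3676, 0.2356, 0.0915]
tool_rot: [-0.667, 0.707, -0.235, 0.006]
wrist_force: [0.7, 0.6, 0.3]
width: 0.0413
gripper_force: 0.0
time: 10.8
position: [0.3672, 0.2368, 0.0929]
tool_rot: [-0.668, 0.706, -0.234, 0.008]
wrist_force: [-0.5, 0.1, 0.2]
width: 0.0434
gripper_force: 0.0
t 10.8 p [0.3672 0.2368 0.0929] F [-0.5  0.1  0.2] w 0.0434 g 0.0
[[-0.107 -0.94   0.324]
 [-0.947 -0.002 -0.32 ]
 [ 0.302 -0.341 -0.89 ]]
[ 1.152  0.289 -0.919  0.74  -0.684 -1.864]
units [-0.055  0.01   0.007]
776 [278. 315.] (260, 305, 38, 21)
649 [279. 267.] (260, 259, 39, 18)
26 [252. 331.] (239, 331, 26, 1)
```

```bash
python3 -m pendant '[0,0,0,0,0,0,0.3, 0,0,0,0,0,0,0.2, 0,0,0,0,0,0,0.1, 0,0,0,0,0,0,0, 0,0,0,0,0,0,0]' 30 >/dev/null
python3 -m pendant '[0,0,0,0,0,0,0, 0,0,0,0,0,0,0, 0,0,0,0,0,0,0, 0,0,0,0,0,0,0, 0,0,0,0,0,0,0]' 
python3 -m pendant '[0.1,0,0.034,0,0,0,0, 0.1,0,0.034,0,0,0,0, 0.1,0,0.034,0,0,0,0, 0.1,0,0.034,0,0,0,0, 0,0,0,0,0,0,0]'
python3 - <<'E'
from h import *
s,M=st(); im,m=wshot('w12')
print(np.round(s['q'],3))
for a,ce,r,ct in blobs(im,'orange',20)[:3]: print(a,ce.round(),cv2.boundingRect(ct))
E
```

```text
time: 11.68
position: [0.3673, 0.238, 0.0928]
tool_rot: [-0.668, 0.706, -0.234, 0.008]
wrist_force: [-0.0, 0.3, -0.4]
width: 0.0202
gripper_force: 30.0
time: 12.1
position: [0.3671, 0.2197, 0.0927]
tool_rot: [-0.668, 0.706, -0.235, 0.007]
wrist_force: [0.4, -0.8, 0.9]
width: 0.0202
gripper_force: 30.0
t 12.1 p [0.3671 0.2197 0.0927] F [ 0.4 -0.8  0.9] w 0.0202 g 30.0
[[-0.108 -0.94   0.324]
 [-0.947 -0.002 -0.321]
 [ 0.303 -0.341 -0.89 ]]
[ 1.127  0.271 -0.953  0.769 -0.667 -1.871]
1013 [279. 318.] (260, 305, 39, 27)
726 [279. 266.] (261, 256, 38, 21)
```

```bash
python3 -m pendant '[0.18,0,0.06,0,0,0,0, 0.18,0,0.06,0,0,0,0, 0.18,0,0.06,0,0,0,0, 0.18,0,0.06,0,0,0,0, 0,0,0,0,0,0,0]'
python3 - <<'E'
from h import *
s,M=st(); im,m=wshot('w13')
print(np.round(s['q'],3))
for a,ce,r,ct in blobs(im,'orange',20)[:3]: print(a,ce.round(),cv2.boundingRect(ct))
E
```

```text
time: 12.57
position: [0.3668, 0.1882, 0.0928]
tool_rot: [-0.668, 0.706, -0.235, 0.007]
wrist_force: [0.0, -1.6, -0.5]
width: 0.0199
gripper_force: 30.0
t 12.57 p [0.3668 0.1882 0.0928] F [ 0.  -1.6 -0.5] w 0.0199 g 30.0
[[-0.108 -0.94   0.323]
 [-0.947 -0.002 -0.322]
 [ 0.304 -0.341 -0.89 ]]
[ 1.073  0.238 -1.014  0.829 -0.636 -1.883]
1009 [279. 318.] (260, 305, 39, 27)
723 [279. 266.] (261, 256, 38, 21)
```

```bash
python3 -m pendant '[0.12,0,0.04,0,0,0,0, 0.12,0,0.04,0,0,0,0, 0.12,0,0.04,0,0,0,0, 0.12,0,0.04,0,0,0,0, 0,0,0,0,0,0,0]' | head -4
python3 -m pendant '[0.05,-0.06,-0.16,0,0,0,0, 0.05,-0.06,-0.16,0,0,0,0, 0.28,-0.24,0.185,0,0,0,0, 0.28,-0.24,0.185,0,0,0,0, 0.28,-0.24,0.185,0,0,0,0]' | head -4
python3 -m pendant '[0,0,0,-0.79,0,-0.27,0, 0,0,0,-0.79,0,-0.27,0, 0,0,0,-0.79,0,-0.27,0, 0,0,0,-0.79,0,-0.27,0, 0,0,0,0,0,0,0]' | head -4
python3 - <<'E'
from h import *
s,M=st(); im,m=wshot('w14'); shot('scene','s14')
print(np.round(s['q'],3))
for a,ce,r,ct in blobs(im,'orange',20)[:3]: print(a,ce.round(),cv2.boundingRect(ct))
for c in('orange','green'): print(c,[(x[0],x[1].round(1)) for x in blobs(cv2.imread('pics/s14.png'),c,15)])
E
```

```text
time: 13.03
position: [0.3671, 0.1691, 0.0929]
tool_rot: [-0.668, 0.706, -0.234, 0.007]
wrist_force: [-0.9, -0.9, -0.8]
time: 13.45
position: [0.3984, 0.1322, 0.1077]
tool_rot: [-0.669, 0.706, -0.234, 0.008]
wrist_force: [-0.6, 0.7, -0.8]
time: 13.87
position: [0.4022, 0.134, 0.1085]
tool_rot: [-0.696, 0.699, -0.124, -0.105]
wrist_force: [1.7, 0.5, -0.6]
t 13.87 p [0.4022 0.134  0.1085] F [ 1.7  0.5 -0.6] w 0.0199 g 30.0
[[-0.008 -1.     0.025]
 [-0.948 -0.001 -0.32 ]
 [ 0.32  -0.026 -0.947]]
[ 0.859  0.28  -0.71   0.311 -0.84  -1.101]
1005 [279. 318.] (260, 305, 39, 27)
714 [279. 266.] (261, 256, 38, 21)
orange [(np.int32(27), array([ 56.4, 121.3]))]
green [(np.int32(100), array([148.3, 187.4])), (np.int32(25), array([163.4, 194.9]))]
```

The cell is out and held (width 20 mm, 30 N). Lifting and carrying it toward the tray, then measuring the tray close up with the wrist camera.

```bash
python3 -m pendant '[0.16,-0.013,-0.47,0,0,0,0, 0.16,-0.013,-0.47,0,0,0,0, 0.16,-0.013,-0.47,0,0,0,0, 0.3,-0.06,0.1,0,0,0,0, 0.6,-0.06,0.2,0,0,0,0]' | head -4
python3 -m pendant '[0.75,0,0.25,0,0,0,0, 0.75,0,0.25,0,0,0,0, 0.75,0,0.25,0,0,0,0, 0.75,0,0.25,0,0,0,0, 0.75,0,0.25,0,0,0,0]' | head -4
python3 -m pendant '[0.75,0,0.25,0,0,0,0, 0.7,0,0.23,0,0,0,0, 0,0,0,-0.19,0.015,0.55,0, 0,0,0,-0.19,0.015,0.55,0, 0,0,0,0,0,0,0]' | head -4
python3 - <<'E'
from h import *
s,M=st(); im,m=wshot('w15'); shot('top','t15');shot('scene','s15')
c=s['position']+.015*M[:,2]
for a,ce,r,ct in blobs(im,'orange',20)[:2]: x,y,w,h=cv2.boundingRect(ct); print('cell',(x,y,w,h),[onz('wrist',(x+w/2,v),c[2]+.010,m).round(4) for v in (y,y+h)])
print('contact',c)
for n,f in (('wrist','w15'),('top','t15')):
  hh=cv2.cvtColor(cv2.imread(f'pics/{f}.png'),cv2.COLOR_BGR2HSV); k=cv2.morphologyEx(cv2.inRange(hh,(105,120,40),(130,255,255)),cv2.MORPH_CLOSE,np.ones((5,5)))
  for ct in cv2.findContours(k,0,2)[0]:
    if cv2.contourArea(ct)>300:
        p=np.array([onz(n,q,.02,m if n=='wrist' else None)[:2] for q in ct[:,0]],np.float32); print(n,cv2.contourArea(ct),cv2.boundingRect(ct),cv2.minAreaRect(p),p.min(0),p.max(0))
E
```

```text
time: 14.38
position: [0.4049, 0.094, 0.1687]
tool_rot: [0.698, -0.697, 0.126, 0.105]
wrist_force: [-0.7, 0.6, -1.6]
time: 14.8
position: [0.4025, -0.0672, 0.1685]
tool_rot: [-0.697, 0.698, -0.125, -0.108]
wrist_force: [0.3, 0.3, -1.1]
time: 15.22
position: [0.4034, -0.1271, 0.1692]
tool_rot: [-0.652, 0.74, -0.118, -0.116]
wrist_force: [1.0, 0.5, 0.0]
t 15.22 p [ 0.4034 -0.1271  0.1692] F [1.  0.5 0. ] w 0.0198 g 30.0
[[-0.123 -0.992 -0.017]
 [-0.938  0.122 -0.326]
 [ 0.325 -0.024 -0.945]]
cell (260, 305, 38, 27) [array([ 0.4051, -0.1142,  0.165 ]), array([ 0.4068, -0.1001,  0.165 ])]
cell (261, 256, 38, 21) [array([ 0.4016, -0.1385,  0.165 ]), array([ 0.4029, -0.1282,  0.165 ])]
contact [ 0.40317483 -0.13195381  0.15499105]
wrist 5827.0 (224, 192, 104, 79) ((0.4077337682247162, -0.15305274724960327), (0.07416198402643204, 0.09799527376890182), 82.76515197753906) [ 0.35457578 -0.19589122] [ 0.45787933 -0.11161   ]
top 428.5 (299, 239, 37, 32) ((0.40995657444000244, -0.13895061612129211), (0.10423512011766434, 0.09768049418926239), 82.59050750732422) [ 0.35746327 -0.19460252] [ 0.45289585 -0.08197357]
top 694.5 (417, 196, 32, 25) ((0.543759822845459, -0.5009255409240723), (0.09463699162006378, 0.07623877376317978), 88.85686492919922) [ 0.5048543 -0.5481949] [ 0.582414   -0.45357835]
```

Both views put the tray's centre at about (0.411, -0.131) with 7° of yaw. The cell's centre is about 32 mm behind the grip point. Lowering in steps.

```bash
python3 -m pendant '[0.36,-0.09,0.125,0,0,0,0, 0.36,-0.09,0.125,0,0,0,0, -0.2,0.015,0.59,0,0,0,0, -0.2,0.015,0.59,0,0,0,0, -0.2,0.015,0.59,0,0,0,0]' | head -4
python3 -m pendant '[-0.2,0.015,0.59,0,0,0,0, 0,0,0,0,0,0,0, 0,0,0,0,0,0,0, 0,0,0,0,0,0,0, 0,0,0,0,0,0,0]' | head -4
python3 - <<'E'
from h import *
s,M=st(); c=s['position']+.015*M[:,2]; print('contact',c)
ctr=c+.0325*np.array([.124,.992,0]); print('centre',ctr)
d=np.array([.4067,-.1632,.022])-c; print('units to z=.022',(M.T@d/.04).round(3),'down 5mm',(M.T@[0,0,-.005]/.04).round(3))
im,m=wshot('w16')
for a,ce,r,ct in blobs(im,'orange',20)[:2]: print(cv2.boundingRect(ct))
E
```

```text
time: 15.78
position: [0.4083, -0.1566, 0.0946]
tool_rot: [-0.654, 0.739, -0.118, -0.114]
wrist_force: [0.5, -1.4, -0.8]
time: 16.2
position: [0.4098, -0.1569, 0.0718]
tool_rot: [-0.653, 0.739, -0.119, -0.113]
wrist_force: [0.4, 0.4, -0.6]
t 16.2 p [ 0.4098 -0.1569  0.0718] F [ 0.4  0.4 -0.6] w 0.02 g 30.0
[[-0.121 -0.993 -0.012]
 [-0.939  0.118 -0.324]
 [ 0.323 -0.028 -0.946]]
contact [ 0.4096195  -0.16175549  0.05761745]
centre [ 0.4136495  -0.12951549  0.05761745]
units to z=.022 [-0.245  0.093  0.855] down 5mm [-0.04   0.004  0.118]
(260, 305, 38, 27)
(261, 256, 38, 21)
```

```bash
python3 -m pendant '[-0.08,0.03,0.285,0,0,0,0, -0.08,0.03,0.285,0,0,0,0, -0.085,0.033,0.285,0,0,0,0, 0,0,0,0,0,0,0, 0,0,0,0,0,0,0]' | head -4
python3 -m pendant '[-0.016,0.002,0.047,0,0,0,0, -0.016,0.002,0.047,0,0,0,0, 0,0,0,0,0,0,0, 0,0,0,0,0,0,0, 0,0,0,0,0,0,0]' | head -4
python3 - <<'E'
from h import *
s,M=st(); c=s['position']+.015*M[:,2]; print('contact',c)
E
```

```text
time: 16.67
position: [0.4055, -0.1593, 0.0354]
tool_rot: [-0.653, 0.739, -0.119, -0.115]
wrist_force: [-0.7, 0.2, -0.7]
time: 17.08
position: [0.4056, -0.1587, 0.0311]
tool_rot: [-0.653, 0.739, -0.118, -0.114]
wrist_force: [0.1, 0.1, -1.5]
t 17.08 p [ 0.4056 -0.1587  0.0311] F [ 0.1  0.1 -1.5] w 0.0202 g 30.0
[[-0.121 -0.993 -0.014]
 [-0.938  0.119 -0.325]
 [ 0.324 -0.026 -0.946]]
contact [ 0.40542598 -0.16361205  0.01688408]
```

```bash
python3 -m pendant '[-0.008,0.001,0.024,0,0,0,0, -0.008,0.001,0.024,0,0,0,0, 0,0,0,0,0,0,0, 0,0,0,0,0,0,0, 0,0,0,0,0,0,0]' | head -4
python3 -m pendant '[-0.008,0.001,0.024,0,0,0,0, 0,0,0,0,0,0,0, 0,0,0,0,0,0,0, 0,0,0,0,0,0,0, 0,0,0,0,0,0,0]' | head -4
```

```text
time: 17.5
position: [0.4058, -0.1589, 0.0298]
tool_rot: [-0.653, 0.739, -0.119, -0.114]
wrist_force: [-3.1, 4.0, 12.3]
time: 17.92
position: [0.4058, -0.159, 0.0297]
tool_rot: [-0.653, 0.739, -0.12, -0.114]
wrist_force: [-7.0, 8.2, 23.3]
```

Contact with the floor at the expected height. Backing off 1 mm, opening, then retreating straight up.

```bash
python3 -m pendant '[0.008,-0.001,-0.024,0,0,0,0, 0,0,0,0,0,0,0.2, 0,0,0,0,0,0,0.3, 0,0,0,0,0,0,0.4, 0,0,0,0,0,0,0.45]'
python3 -m pendant '[0,0,0,0,0,0,0.45, 0,0,0,0,0,0,0.45, 0,0,0,0,0,0,0.45, 0.08,-0.008,-0.236,0,0,0,0.45, 0.08,-0.008,-0.236,0,0,0,0.45]'
python3 -m pendant '[0.2,-0.015,-0.59,0,0,0,0.45, 0.2,-0.015,-0.59,0,0,0,0.45, 0.2,-0.015,-0.59,0,0,0,0.45, 0.2,-0.015,-0.59,0,0,0,0.45, 0,0,0,0,0,0,0.45]'
python3 -m pendant '[0,0,0,0,0,0,0.45, 0,0,0,0,0,0,0.45, 0,0,0,0,0,0,0.45, 0,0,0,0,0,0,0.45, 0,0,0,0,0,0,0.45]' | head -4
python3 - <<'E'
from h import *
st(); rs=[]
im,m=wshot('w20'); t=shot('top','t20'); sc=shot('scene','s20')
for n,i,mm in (('wrist',im,m),('top',t,None),('scene',sc,None)):
    for a,ce,r,ct in blobs(i,'orange',8):
        p=onz(n,ce,.02,mm)
        if .35<p[0]<.47 and -.2<p[1]<-.07:
            q=np.array([onz(n,v,.015,mm)[:2] for v in ct[:,0]],np.float32); print(n,a,ce.round(1),p.round(3),cv2.minAreaRect(q)); rs.append(ray(n,ce,mm))
print(tri(rs))
print('green tube', [(x[0],x[1].round(1)) for x in blobs(sc,'green',15)], [(x[0],x[1].round(1)) for x in blobs(sc,'red',15)])
E
```

```text
time: 18.33
position: [0.4055, -0.1588, 0.0288]
tool_rot: [-0.653, 0.739, -0.118, -0.115]
wrist_force: [0.5, -0.2, 0.6]
width: 0.0324
gripper_force: 0.3
time: 18.75
position: [0.4041, -0.1592, 0.0482]
tool_rot: [-0.653, 0.739, -0.117, -0.116]
wrist_force: [0.2, -0.6, 0.4]
width: 0.0394
gripper_force: 0.0
time: 19.17
position: [0.4083, -0.1576, 0.1523]
tool_rot: [-0.653, 0.739, -0.121, -0.111]
wrist_force: [0.7, 0.6, 0.0]
width: 0.0396
gripper_force: 0.0
time: 19.58
position: [0.4048, -0.1587, 0.1475]
tool_rot: [-0.653, 0.739, -0.118, -0.116]
wrist_force: [-0.2, 0.9, 0.7]
t 19.58 p [ 0.4048 -0.1587  0.1475] F [-0.2  0.9  0.7] w 0.039 g 0.0
[[-0.12  -0.993 -0.018]
 [-0.938  0.119 -0.325]
 [ 0.325 -0.023 -0.946]]
wrist 631 [280.7 261.4] [ 0.406 -0.158  0.02 ] ((0.4063929319381714, -0.15653279423713684), (0.02495430037379265, 0.019459404051303864), 83.05878448486328)
wrist 594 [280.5 318. ] [ 0.413 -0.107  0.02 ] ((0.4130104184150696, -0.10572490841150284), (0.024611933156847954, 0.019007818773388863), 83.41802978515625)
scene 23 [283.3 250.4] [ 0.405 -0.159  0.02 ] ((0.41051825881004333, -0.15800541639328003), (0.03068176656961441, 0.012671942822635174), 44.9680290222168)
scene 9 [268.3 242.6] [ 0.414 -0.103  0.02 ] ((0.4184747338294983, -0.0997246503829956), (0.022663239389657974, 0.007457348518073559), 63.92345428466797)
[ 0.40694265 -0.13437842  0.02585237]
green tube [(np.int32(155), array([153.3, 190. ]))] [(np.int32(94), array([351.4, 210.2])), (np.int32(50), array([162.1, 188.5])), (np.int32(42), array([309.9, 184. ]))]
```

The wrist and scene views agree that the cell lies flat in the tray, with both ends at the same height. The pad is back at its starting pixel, so the tube is level. Handing in.

```bash
python3 -c "
from workcell import workorder; print(workorder.sign_off())"
```

```text
the job is handed in; nothing more can be done
None
```

The cell was tipped out, drawn from the level green tube and laid flat in the blue tray, and I handed the job in at about 20 s of the 48 s allowed; sign-off reported no verdict.

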